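# Find the thick plug among three closed tins and put it on the balance

## Task

Each of the three closed tins holds a round steel plug; one plug is thick, 34 mm across, the others are slim, 24 mm. Lift the lids to find the tin with the thick plug and set that plug gently, upright, on the middle of the balance pan. Lay the lids you lift flat on the black mat, knob up, not overlapping (or put them fully home on a tin again), leave the slim plugs in their tins, and do not shift or tip the tins or disturb the other things on the bench.

Things in the scene. Friction and masses are not known exactly. Their poses are not given: they have to be found in the camera images.
- tin_k: one of three identical loose bare-metal round tins, each closed with a blue lid at the start: outside diameter 128 mm, inside 120 mm, height 76 mm, floor 4 mm thick, 0.5 kg. Origin: centre of the underside; z up. The letters of tins, lids and plugs do not tell which plug is in which tin.
- lid_k_knob (a point): centre of the black knob (22 mm wide and tall, on a 14 mm stem) of one of three identical loose blue lids, 128 mm diameter, 0.1 kg; any lid fits any tin. The point is 30 mm above the underside of the 5 mm disc; a spigot (112 mm wide, tapered) reaches 8 mm into the tin. Fully home, the disc lies on the rim and the point is 106 mm above the tin's origin. z: lid axis, up.
- plug_k_mid (a point): centre (30 mm above the foot) of one of three loose plain round steel plugs, one standing in each tin, up to 8 mm off its axis: 60 mm tall; one is thick (34 mm diameter, about 0.42 kg), two are slim (24 mm, 0.21 kg). The letters do not tell which is thick: it must be felt with the gripper or seen once the lid is off. A gripper 60 mm open has room inside the tin. z: axis, up.
- tin_m: one of three identical loose bare-metal round tins, each closed with a blue lid at the start: outside diameter 128 mm, inside 120 mm, height 76 mm, floor 4 mm thick, 0.5 kg. Origin: centre of the underside; z up. The letters of tins, lids and plugs do not tell which plug is in which tin.
- lid_m_knob (a point): centre of the black knob (22 mm wide and tall, on a 14 mm stem) of one of three identical loose blue lids, 128 mm diameter, 0.1 kg; any lid fits any tin. The point is 30 mm above the underside of the 5 mm disc; a spigot (112 mm wide, tapered) reaches 8 mm into the tin. Fully home, the disc lies on the rim and the point is 106 mm above the tin's origin. z: lid axis, up.
- plug_m_mid (a point): centre (30 mm above the foot) of one of three loose plain round steel plugs, one standing in each tin, up to 8 mm off its axis: 60 mm tall; one is thick (34 mm diameter, about 0.42 kg), two are slim (24 mm, 0.21 kg). The letters do not tell which is thick: it must be felt with the gripper or seen once the lid is off. A gripper 60 mm open has room inside the tin. z: axis, up.
- tin_r: one of three identical loose bare-metal round tins, each closed with a blue lid at the start: outside diameter 128 mm, inside 120 mm, height 76 mm, floor 4 mm thick, 0.5 kg. Origin: centre of the underside; z up. The letters of tins, lids and plugs do not tell which plug is in which tin.
- lid_r_knob (a point): centre of the black knob (22 mm wide and tall, on a 14 mm stem) of one of three identical loose blue lids, 128 mm diameter, 0.1 kg; any lid fits any tin. The point is 30 mm above the underside of the 5 mm disc; a spigot (112 mm wide, tapered) reaches 8 mm into the tin. Fully home, the disc lies on the rim and the point is 106 mm above the tin's origin. z: lid axis, up.
- plug_r_mid (a point): centre (30 mm above the foot) of one of three loose plain round steel plugs, one standing in each tin, up to 8 mm off its axis: 60 mm tall; one is thick (34 mm diameter, about 0.42 kg), two are slim (24 mm, 0.21 kg). The letters do not tell which is thick: it must be felt with the gripper or seen once the lid is off. A gripper 60 mm open has room inside the tin. z: axis, up.
- pan_top (a point): centre of the top face of the round steel pan (120 mm diameter) of a white bench balance fixed on the table; the pan stands proud of the housing and its top is 60 mm above the table. The housing is 260 x 190 x 50 mm, the pan centre lies towards its far end.
- mat_top (a point): centre of the top of a flat black rubber mat fixed on the table beyond the tins, 160 mm along its x, 440 mm along its y, 4 mm thick: room for three lids side by side along y (145 mm apart). A lid laid there rests flat on its spigot, knob point 38 mm above the mat's top.
- amber_bottle: bystander to leave alone: amber bottle, 60 mm diameter, 130 mm tall. Origin: centre of its underside.
- wrench: bystander to leave alone: steel wrench lying flat, 160 mm long. Origin: centre of its underside.
- jar: bystander to leave alone: small glass jar with a red cap, 56 mm diameter, 55 mm tall. Origin: centre of its underside.
- bosshead: bystander to leave alone: dark steel clamp head lying flat, about 120 x 30 x 24 mm, with a red thumbscrew. Origin: centre of its underside.
Mind the look-alikes: they are no part of the job. What is shaped like the part that bears lid_r_knob but white or yellow is not meant.

How it is judged:
At the end, for the whole second after the job is handed in: the thick plug stands still and upright (0.1 rad) on the pan, within 40 mm of its centre, weighing over 3 N; each slim plug is in a tin; every lid is home on a tin (9 mm of its axis, 0.035 rad, 2.5 mm of home height) or flat on the mat (0.06 rad), knob up, centre 10 mm inside its edge (((horizontal distance between plug_k_mid and pan_top below 0.04 m and z of plug_k_mid in the frame of pan_top between 0.026 and 0.034 m and angle between plug_k_mid's own z axis and vertical below 0.1 rad and linear speed of plug_k below 0.02 m/s and contact force between plug_k and balance above 3 N) or (horizontal distance between plug_m_mid and pan_top below 0.04 m and z of plug_m_mid in the frame of pan_top between 0.026 and 0.034 m and angle between plug_m_mid's own z axis and vertical below 0.1 rad and linear speed of plug_m below 0.02 m/s and contact force between plug_m and balance above 3 N) or (horizontal distance between plug_r_mid and pan_top below 0.04 m and z of plug_r_mid in the frame of pan_top between 0.026 and 0.034 m and angle between plug_r_mid's own z axis and vertical below 0.1 rad and linear speed of plug_r below 0.02 m/s and contact force between plug_r and balance above 3 N)) and ((horizontal distance between plug_k_mid and pan_top below 0.04 m and z of plug_k_mid in the frame of pan_top between 0.026 and 0.034 m and angle between plug_k_mid's own z axis and vertical below 0.1 rad and linear speed of plug_k below 0.02 m/s and contact force between plug_k and balance above 3 N) or (horizontal distance between plug_k_mid and tin_k below 0.05 m and z of plug_k_mid in the frame of tin_k below 0.055 m) or (horizontal distance between plug_k_mid and tin_m below 0.05 m and z of plug_k_mid in the frame of tin_m below 0.055 m) or (horizontal distance between plug_k_mid and tin_r below 0.05 m and z of plug_k_mid in the frame of tin_r below 0.055 m)) and ((horizontal distance between plug_m_mid and pan_top below 0.04 m and z of plug_m_mid in the frame of pan_top between 0.026 and 0.034 m and angle between plug_m_mid's own z axis and vertical below 0.1 rad and linear speed of plug_m below 0.02 m/s and contact force between plug_m and balance above 3 N) or (horizontal distance between plug_m_mid and tin_k below 0.05 m and z of plug_m_mid in the frame of tin_k below 0.055 m) or (horizontal distance between plug_m_mid and tin_m below 0.05 m and z of plug_m_mid in the frame of tin_m below 0.055 m) or (horizontal distance between plug_m_mid and tin_r below 0.05 m and z of plug_m_mid in the frame of tin_r below 0.055 m)) and ((horizontal distance between plug_r_mid and pan_top below 0.04 m and z of plug_r_mid in the frame of pan_top between 0.026 and 0.034 m and angle between plug_r_mid's own z axis and vertical below 0.1 rad and linear speed of plug_r below 0.02 m/s and contact force between plug_r and balance above 3 N) or (horizontal distance between plug_r_mid and tin_k below 0.05 m and z of plug_r_mid in the frame of tin_k below 0.055 m) or (horizontal distance between plug_r_mid and tin_m below 0.05 m and z of plug_r_mid in the frame of tin_m below 0.055 m) or (horizontal distance between plug_r_mid and tin_r below 0.05 m and z of plug_r_mid in the frame of tin_r below 0.055 m)) and ((x of lid_k_knob in the frame of mat_top between -0.07 and 0.07 m and y of lid_k_knob in the frame of mat_top between -0.21 and 0.21 m and z of lid_k_knob in the frame of mat_top below 0.042 m and angle between lid_k_knob's own z axis and vertical below 0.06 rad) or (horizontal distance between lid_k_knob and tin_k below 0.009 m and z of lid_k_knob in the frame of tin_k below 0.1085 m and angle between lid_k_knob's own z axis and vertical below 0.035 rad) or (horizontal distance between lid_k_knob and tin_m below 0.009 m and z of lid_k_knob in the frame of tin_m below 0.1085 m and angle between lid_k_knob's own z axis and vertical below 0.035 rad) or (horizontal distance between lid_k_knob and tin_r below 0.009 m and z of lid_k_knob in the frame of tin_r below 0.1085 m and angle between lid_k_knob's own z axis and vertical below 0.035 rad)) and ((x of lid_m_knob in the frame of mat_top between -0.07 and 0.07 m and y of lid_m_knob in the frame of mat_top between -0.21 and 0.21 m and z of lid_m_knob in the frame of mat_top below 0.042 m and angle between lid_m_knob's own z axis and vertical below 0.06 rad) or (horizontal distance between lid_m_knob and tin_k below 0.009 m and z of lid_m_knob in the frame of tin_k below 0.1085 m and angle between lid_m_knob's own z axis and vertical below 0.035 rad) or (horizontal distance between lid_m_knob and tin_m below 0.009 m and z of lid_m_knob in the frame of tin_m below 0.1085 m and angle between lid_m_knob's own z axis and vertical below 0.035 rad) or (horizontal distance between lid_m_knob and tin_r below 0.009 m and z of lid_m_knob in the frame of tin_r below 0.1085 m and angle between lid_m_knob's own z axis and vertical below 0.035 rad)) and ((x of lid_r_knob in the frame of mat_top between -0.07 and 0.07 m and y of lid_r_knob in the frame of mat_top between -0.21 and 0.21 m and z of lid_r_knob in the frame of mat_top below 0.042 m and angle between lid_r_knob's own z axis and vertical below 0.06 rad) or (horizontal distance between lid_r_knob and tin_k below 0.009 m and z of lid_r_knob in the frame of tin_k below 0.1085 m and angle between lid_r_knob's own z axis and vertical below 0.035 rad) or (horizontal distance between lid_r_knob and tin_m below 0.009 m and z of lid_r_knob in the frame of tin_m below 0.1085 m and angle between lid_r_knob's own z axis and vertical below 0.035 rad) or (horizontal distance between lid_r_knob and tin_r below 0.009 m and z of lid_r_knob in the frame of tin_r below 0.1085 m and angle between lid_r_knob's own z axis and vertical below 0.035 rad))); the robot touches nothing.
It fails at once if a bystander is moved more than 40 mm (distance of any of amber_bottle, wrench, jar, bosshead from where it was at the start of the episode above 0.04 m).
It fails at once if a tin is pushed more than 40 mm or tipped more than 0.35 rad (distance of any of tin_k, tin_m, tin_r from where it was at the start of the episode above 0.04 m or angle between any of tin_k, tin_m, tin_r's own z axis and vertical above 0.35 rad).
It fails at once if a plug is dropped (moving faster than 0.7 m/s with no finger on it) ((linear speed of plug_k above 0.7 m/s and contact force between plug_k and the fingers below 0.05 N) or (linear speed of plug_m above 0.7 m/s and contact force between plug_m and the fingers below 0.05 N) or (linear speed of plug_r above 0.7 m/s and contact force between plug_r and the fingers below 0.05 N)).
It fails at once if a plug is pressed on the balance with more than 60 N (contact force between any of plug_k, plug_m, plug_r and balance above 60 N).
It also fails if it takes over 72 s, if anything falls off the work surface, if the arm or the gripper's body presses on something with over 40 N, if the wrist force passes 120 N, or if a joint passes its speed limit or range.

## Robot

A 6-joint arm with a two-finger parallel gripper is mounted at the origin on the work surface. World frame = base frame: x ahead of the robot, y to its left, z up, the work surface at z = 0. Lengths are in m, angles in rad, forces in N, time in s.
With the tool pointing down it reaches from about 0.275 to 1 m from the base axis. Payload 8.4 kg.
Tool frame: the origin (TCP) lies on the centre line of the jaws, within the pads' length; the fingertips stand 17 mm ahead of it and the grasp point (between the pads) lies 2 mm behind it (bot.tcp_to_tips is the y of the fingertips in the tool frame, in m); y points along the fingers, z is the direction in which the jaws open and shut, and the axes are right-handed (so a half turn about y gives the same grasp; the last joint's range is limited). The gripper opens to 85 mm and grips with 20 to 120 N. Pads are 22 mm wide; open, the fingers measure 114 mm over their backs; the gripper's body (76 mm by 85 mm) begins 54 mm behind the grasp point. The pads swing forward as they close: fully open they stand 13 mm farther back than shut.
Start: joints at [1.265, 0.353, 1.633, -0, 1.155, -0.002], TCP at [0.187, 0.596, 0.248] pointing down, gripper open.
Joint ranges: [-2.63, 2.63], [-0.92, 2.1], [0.06, 2.66], [-1.3, 4.44], [0, 2.69], [-3.02, 3.02]. Speed limits (rad/s): [2.22, 2.22, 2.79, 3.14, 3.14, 3.14].

## Interface

Orientations are given as a unit quaternion [x, y, z, w].
In Python, from workcell import bot, hand, kinematics, get_obs, vision, hand_in gives the robot as it stands. The module is installed in compiled form; this text tells all that it offers. Calls block until the motion is done:
- bot.reach(position, orientation): joint-space move of the TCP to a pose.
- bot.servo_line(position, ori=None, velocity=0.15): straight line of the TCP; ori=None keeps the orientation; velocity is the mean speed in m/s.
- bot.goto_joints(angles): joint-space move.
- hand.move_gripper(opening, strength=None): finger opening in m; strength is the grip in N (None keeps the last); returns when the fingers have stopped.
- bot.dwell(seconds).
- kinematics.solve_ik(position, orientation): joint angles nearest the present ones, or None.
- get_obs(): the state.
- vision.read_camera(name): name is "scene" or "top"; returns a dict with "frame" (400x640x3 uint8, red, green, blue), "intrinsics" (3x3 intrinsics, pixels), "view" (4x4, takes a point from world to camera coordinates). Camera axes: x right, y down, z forward; pixel columns grow to the right and rows downward; lengths in m; the calibration is good to about 2 mm. A picture is of the moment at which its call begins. There is no depth.
A pose or a line that the arm cannot do raises bot.IKError and nothing moves.
- hand_in(): hands the job in, once; it reports no verdict.
The state is a dict: "time_s": time; "joint_pos": joint angles; "joint_vel": joint speeds; "joint_efforts": joint torques, N m; "position": TCP position; "orientation": TCP orientation; "wrist_force": force on the tool from outside, world axes, zero at the start; "ft_torque": the same for the moment, N m; "gripper_width": finger opening in m.
Only numpy, scipy, OpenCV 4.12 (cv2) and the standard library are available. Lean on these libraries where they do the work, as an engineer would, in place of code of your own. Each camera call takes 0.05 s, during which the arm holds its last target. There are 200 camera calls.

## Working session

There is one attempt and no reset: what is moved stays moved. The work goes in short steps, each a Python script; the robot and the scene stay as the last script left them, time stands still between calls to the robot, and variables do not carry over. Pictures are saved under pics/ and viewed, about 8 in all and at most 12, crops included, and the job is handed in when it is done.

```bash
mkdir -p pics
python3 - <<'E'
from workcell import *
import cv2
for n in("scene","top"):
    r=vision.read_camera(n); cv2.imwrite(f"pics/{n}0.png",r["frame"][:,:,::-1]); print(n,r["intrinsics"].tolist(),r["view"].round(4).tolist())
o=get_obs();print(o["orientation"],o["time_s"],o["gripper_width"],bot.tcp_to_tips)
E
```

```text
scene [[370.1772987453611, 0.0, 327.24391617149894], [0.0, 370.1772987453611, 195.38567576545063], [0.0, 0.0, 1.0]] [[0.3827, 0.9237, -0.0179, -0.1683], [0.6832, -0.296, -0.6675, -0.3001], [-0.6219, 0.2432, -0.7443, 1.4385], [0.0, 0.0, 0.0, 1.0]]
top [[402.98872319713985, 0.0, 324.91802916036244], [0.0, 402.98872319713985, 203.49265882117484], [0.0, 0.0, 1.0]] [[0.0117, -0.9999, -0.0065, -0.0246], [-0.9885, -0.0106, -0.1507, 0.5548], [0.1506, 0.0082, -0.9886, 1.0928], [0.0, 0.0, 0.0, 1.0]]
[ 0.69940659 -0.10706478  0.10693646 -0.6985214 ] 0.1 0.08527268895836551 0.017
```

View pics/scene0.png

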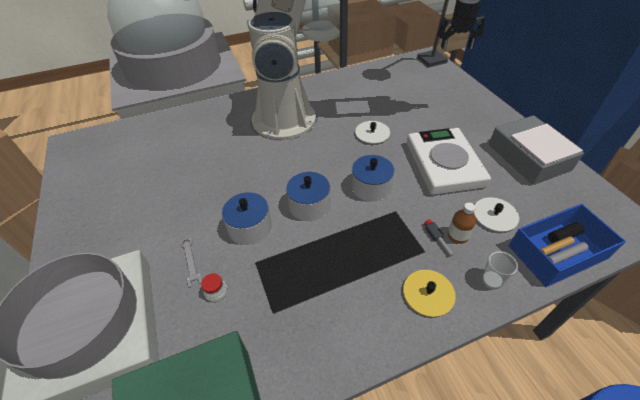

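View pics/top0.png

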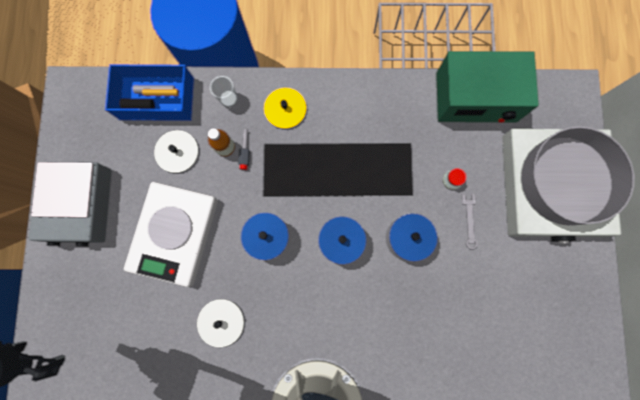

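The blue-lidded tins are at top-view (264,237), (343,241) and (413,238). The white lids at (220,323) and (176,151) and the yellow one at (285,108) are decoys. The mat is at (338,169) and the pan at (170,228). Next I'll measure these.

```bash
cat > h.py <<'E'
from workcell import *
import cv2, numpy as np
def ray(r,uv,z):
    V=r["view"];R=V[:3,:3];c=-R.T@V[:3,3]
    uv=np.atleast_2d(uv).astype(float)
    d=np.c_[uv,np.ones(len(uv))]@np.linalg.inv(r["intrinsics"]).T@R
    return c+d*((z-c[2])/d[:,2])[:,None]
def proj(r,p):
    q=r["intrinsics"]@(r["view"][:3,:3]@np.array(p)+r["view"][:3,3]); return q[:2]/q[2]
def blobs(mask,amin,z,r):
    out=[]
    for c in cv2.findContours(mask.astype(np.uint8)*255,cv2.RETR_EXTERNAL,cv2.CHAIN_APPROX_NONE)[0]:
        if cv2.contourArea(c)<amin: continue
        w=ray(r,cv2.convexHull(c)[:,0,:],z)[:,:2].astype(np.float32)
        (x,y),(a,b),t=cv2.fitEllipse(w) if len(w)>5 else ((0,0),(0,0),0)
        out.append((c,w,(x,y),(a,b)))
    return out
def blue(r):
    f=r["frame"].astype(int); return (f[:,:,2]>f[:,:,0]+55)&(f[:,:,2]>70)
E
python3 - <<'E'
from h import *
for n in("scene","top"):
    r=vision.read_camera(n); hsv=cv2.cvtColor(r["frame"],cv2.COLOR_RGB2HSV)
    for c,w,p,s in blobs(blue(r),400,.081,r):
        print(n,"lid",cv2.boundingRect(c),np.round(p,4),np.round(s,3))
    m=cv2.morphologyEx((hsv[:,:,2]<35).astype(np.uint8),cv2.MORPH_CLOSE,np.ones((3,3)))
    for c,_,_,_ in blobs(m,2000,.004,r):
        w=ray(r,c[:,0,:],.004)[:,:2].astype(np.float32); print(n,"dark",cv2.boundingRect(c),cv2.minAreaRect(w),np.arctan2(*0*w[0]) )
r=vision.read_camera("top")
# pan: grey inside white housing
g=cv2.medianBlur(cv2.cvtColor(r["frame"],cv2.COLOR_RGB2GRAY),3)
print("pan row",g[228,130:215].tolist())
ci=cv2.HoughCircles(g[180:290,115:225],cv2.HOUGH_GRADIENT,1,50,param1=80,param2=12,minRadius=18,maxRadius=30)
print(ci); 
for x,y,rr in ci[0]: print(ray(r,[x+115,y+180],.06),ray(r,[[x+115-rr,y+180],[x+115+rr,y+180]],.06)[:,1])
E
```

```text
scene lid (591, 384, 49, 16) [1.1975 0.2828] [0.036 0.107]
scene lid (518, 204, 108, 82) [0.8886 0.4649] [0.169 0.425]
scene lid (222, 193, 46, 35) [ 0.4628 -0.256 ] [0.124 0.124]
scene lid (287, 172, 42, 31) [ 0.4525 -0.0658] [0.123 0.124]
scene lid (353, 155, 41, 29) [0.4608 0.1429] [0.123 0.124]
top lid (319, 217, 47, 47) [ 0.4515 -0.065 ] [0.126 0.127]
top lid (389, 214, 48, 47) [ 0.4615 -0.2556] [0.126 0.127]
top lid (241, 213, 47, 47) [0.4598 0.1436] [0.126 0.127]
top lid (105, 0, 152, 120) [0.9707 0.4046] [0.389 0.489]
pan row [147, 148, 148, 148, 149, 165, 206, 237, 245, 246, 246, 246, 246, 246, 246, 246, 244, 233, 213, 196, 194, 193, 194, 194, 194, 194, 194, 194, 193, 193, 193, 193, 193, 193, 193, 193, 194, 194, 194, 195, 196, 196, 196, 197, 198, 198, 198, 198, 198, 198, 198, 198, 198, 198, 197, 197, 197, 198, 197, 189, 156, 156, 168, 228, 245, 246, 246, 246, 246, 246, 246, 246, 244, 233, 200, 153, 115, 99, 95, 91, 86, 85, 82, 82, 81]
[[[53.5 46.5 20.7]]]
[[0.48362991 0.41143301 0.06      ]] [0.46859773 0.35430691]
```

```bash
cat >> h.py <<'E'
from scipy.spatial.transform import Rotation
def down(a):
    y=np.array([0,0,-1.]);z=np.array([np.cos(a),np.sin(a),0]);x=np.cross(y,z)
    return Rotation.from_matrix(np.c_[x,y,z]).as_quat()
def st(t=""):
    o=get_obs();print(t,round(o["time_s"],2),np.round(o["position"],4),"w",round(o["gripper_width"],4),"F",np.round(o["wrist_force"],1))
E
python3 - <<'E'
from h import *
o=get_obs();print(Rotation.from_quat(o["orientation"]).as_matrix().round(2).tolist(),Rotation.from_quat(down(0)).as_matrix().round(1).tolist())
for n in("scene","top"):
    r=vision.read_camera(n);g=cv2.cvtColor(r["frame"],cv2.COLOR_RGB2GRAY)
    n_,lab=cv2.connectedComponents((g<50).astype(np.uint8)); 
    p=(338,169) if n=="top" else (340,258); l=lab[p[1],p[0]]; print(n,g[p[1],p[0]],l)
    c=max(cv2.findContours((lab==l).astype(np.uint8),cv2.RETR_EXTERNAL,cv2.CHAIN_APPROX_NONE)[0],key=cv2.contourArea)
    b=cv2.minAreaRect(ray(r,c[:,0,:],.004)[:,:2].astype(np.float32));print(np.round(b[0],4),np.round(b[1],3),b[2])
for P in([.4604,.1433],[.452,-.0654],[.462,-.2558],[.48,.41]):
    for a in np.arange(0,3.1,np.pi/4):
        q=kinematics.solve_ik([*P,.25],down(a)); print(P,round(a,2),None if q is None else np.round(q,2))
E
```

```text
[[0.95, -0.0, 0.3], [-0.3, -0.0, 0.95], [-0.0, -1.0, -0.0]] [[0.0, 0.0, 1.0], [-1.0, 0.0, 0.0], [0.0, -1.0, 0.0]]
scene 40 60
[ 0.6644 -0.0552] [0.156 0.435] 0.905309796333313
top 37 9
[ 0.6634 -0.054 ] [0.154 0.431] 0.7231370210647583
[0.4604, 0.1433] 0.0 [ 0.3   0.13  1.93 -0.    1.09  0.3 ]
[0.4604, 0.1433] 0.79 [ 0.3   0.13  1.93  0.    1.09 -0.49]
[0.4604, 0.1433] 1.57 [ 0.3   0.13  1.93 -0.    1.09 -1.27]
[0.4604, 0.1433] 2.36 [ 0.3   0.13  1.93 -0.    1.09 -2.06]
[0.452, -0.0654] 0.0 [-0.15  0.08  1.98 -0.    1.08 -0.15]
[0.452, -0.0654] 0.79 [-0.15  0.08  1.98  0.    1.08 -0.93]
[0.452, -0.0654] 1.57 [-0.15  0.08  1.98 -0.    1.08 -1.72]
[0.452, -0.0654] 2.36 [-0.15  0.08  1.98 -0.    1.08 -2.5 ]
[0.462, -0.2558] 0.0 [-0.51  0.2   1.84 -0.    1.1  -0.51]
[0.462, -0.2558] 0.79 [-0.51  0.2   1.84  0.    1.1  -1.29]
[0.462, -0.2558] 1.57 [-0.51  0.2   1.84 -0.    1.1  -2.08]
[0.462, -0.2558] 2.36 [-0.51  0.2   1.84 -0.    1.1  -2.86]
[0.48, 0.41] 0.0 [ 0.7   0.36  1.62 -0.    1.16  0.7 ]
[0.48, 0.41] 0.79 [ 0.7   0.36  1.62  0.    1.16 -0.08]
[0.48, 0.41] 1.57 [ 0.7   0.36  1.62 -0.    1.16 -0.87]
[0.48, 0.41] 2.36 [ 0.7   0.36  1.62 -0.    1.16 -1.65]
```

Run:
```python
from h import *
r=vision.read_camera("scene");f=r["frame"][120:260,200:420].copy()
cv2.imwrite("pics/crop1.png",cv2.resize(f,None,fx=3.4,fy=3.4,interpolation=cv2.INTER_CUBIC)[:,:,::-1])
for P in([.4604,.1433],[.452,-.0654],[.462,-.2558]): print(proj(r,[*P,.106]).round(0))
```

```text
[373. 162.]
[307. 181.]
[243. 203.]
```

View pics/crop1.png

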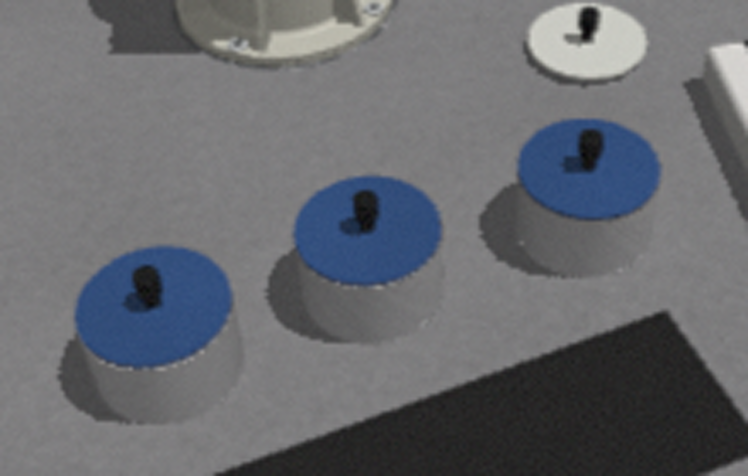

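The three blue lids sit closed on the tins. The knobs are at crop (590,150), (365,210) and (148,285), matching the projected lid axes; the white lid at (587,40) is a decoy. I'll start with the tin nearest the balance.

```bash
cat >> h.py <<'E'
TIN=[[.4603,.1433],[.452,-.0654],[.462,-.2558]]
SLOT=[[.664,.090],[.664,-.0546],[.664,-.199]]
Q=down(0)
def take_lid(i):
    x,y=TIN[i]; hand.move_gripper(.05,40)
    bot.reach([x,y,.19],Q); bot.servo_line([x,y,.105],velocity=.12); st("at knob")
    hand.move_gripper(0,40); st("gripped")
    bot.servo_line([x,y,.125],velocity=.05); bot.servo_line([x,y,.18],velocity=.15); st("lifted")
    X,Y=SLOT[i]
    bot.servo_line([X,Y,.16],velocity=.2); bot.servo_line([X,Y,.06],velocity=.15); bot.servo_line([X,Y,.0425],velocity=.04); st("placed")
    hand.move_gripper(.05); bot.servo_line([X,Y,.15],velocity=.2); st("clear")
def look(name,i):
    x,y=TIN[i]
    r=vision.read_camera("top");u,v=proj(r,[x,y,.064]).astype(int)
    a=cv2.resize(r["frame"][v-40:v+40,u-40:u+40],(400,400),interpolation=cv2.INTER_CUBIC)
    f=r["frame"][120:270,220:430]; b=cv2.resize(f,(560,400))[:,:400]
    cv2.imwrite(name,np.hstack([a,b])[:,:,::-1]); print("crop origin",u-40,v-40,"x5")
E
python3 - <<'E'
from h import *
take_lid(0); look("pics/t0.png",0)
E
```

```text
at knob 3.62 [0.4607 0.1435 0.1054] w 0.05 F [-0.3 -0.3 -0.5]
gripped 3.99 [0.4607 0.1434 0.1058] w 0.0207 F [-1.4  0.   5.5]
lifted 5.06 [0.4601 0.1432 0.1796] w 0.0208 F [-0.5  0.1  0.3]
placed 7.67 [0.6639 0.09   0.0422] w 0.0207 F [-0.4 -0.2 -1.1]
clear 8.75 [0.6634 0.0899 0.1492] w 0.0499 F [ 0.7 -0.4  0. ]
crop origin 225 195 x5
```

View pics/t0.png

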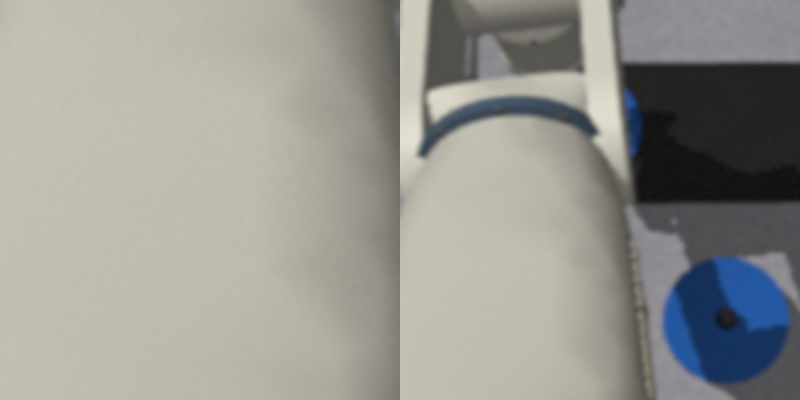

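The arm hides the tin. I'll look again from a hover over the next one.

Run:
```python
from h import *
bot.reach([.462,-.2558,.22],Q); st(); look("pics/t1.png",0)
```

```text
10.31 [ 0.4626 -0.2553  0.2198] w 0.0499 F [-0.1  0.3 -0. ]
crop origin 225 195 x5
```

View pics/t1.png

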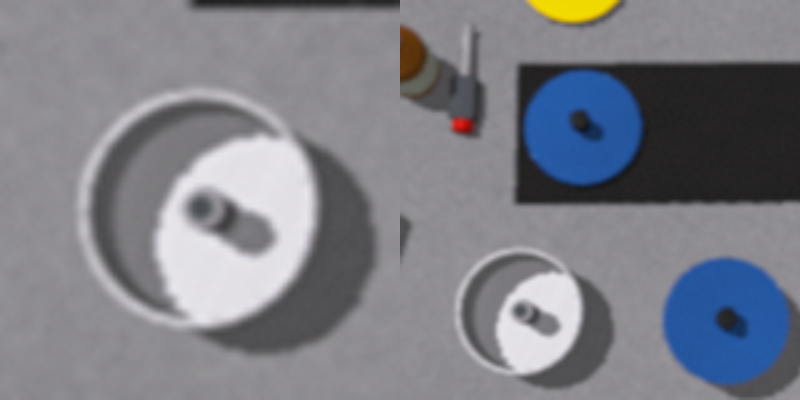

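Tin 0 holds a slim plug: its top at crop (208,208) is about 45 px across, against 240 px for the 128 mm tin, which is about 24 mm. Lid 0 lies flat on the mat. Tin at y=-0.256 is next.

Run:
```python
from h import *
take_lid(2); bot.reach([.452,-.0,.22],Q); look("pics/t2.png",2)
```

```text
at knob 11.68 [ 0.4625 -0.2561  0.1058] w 0.0499 F [-0.3  0.9 -0.4]
gripped 12.05 [ 0.4625 -0.256   0.1059] w 0.0205 F [-0.4  1.2  5.7]
lifted 13.12 [ 0.4618 -0.2557  0.1796] w 0.021 F [ 0.8 -0.1 -2.2]
placed 15.72 [ 0.6638 -0.199   0.0421] w 0.0207 F [ 0.4 -0.2 -1.5]
clear 16.8 [ 0.6634 -0.1988  0.1491] w 0.05 F [-0.3  0.3 -1. ]
crop origin 371 196 x5
```

View pics/t2.png

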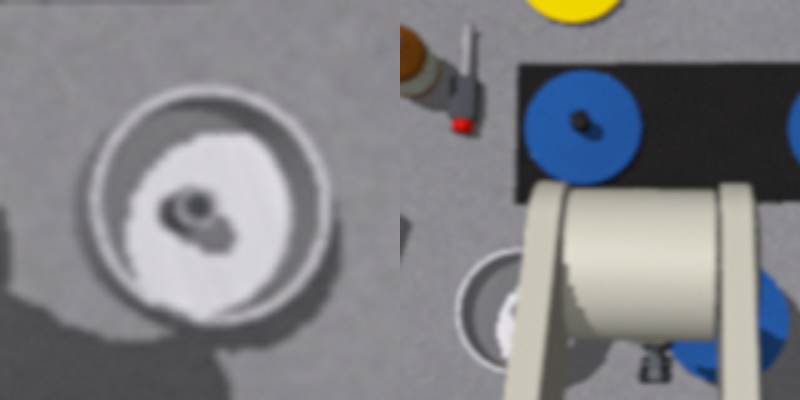

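Tin 2 is slim as well: its plug top at crop (198,207) is about 42 px across. That leaves the middle tin. I'll lift that lid and look.

Run:
```python
from h import *
take_lid(1); bot.reach([.48,.30,.22],Q); st(); look("pics/t3.png",1)
```

```text
at knob 19.47 [ 0.4526 -0.0652  0.1056] w 0.0498 F [-0.3 -0.8 -0.2]
gripped 19.83 [ 0.4525 -0.0655  0.1058] w 0.0207 F [0.  1.1 5.2]
lifted 20.9 [ 0.4518 -0.0654  0.1796] w 0.0207 F [ 0.3  0.2 -1.4]
placed 23.52 [ 0.6638 -0.0546  0.0421] w 0.0207 F [ 0.2  0.6 -0.2]
clear 24.6 [ 0.6634 -0.0546  0.1492] w 0.0499 F [ 0.1  0.8 -1.2]
 26.1 [0.4806 0.2993 0.2197] w 0.05 F [0.1 0.6 0.3]
crop origin 301 199 x5
```

View pics/t3.png

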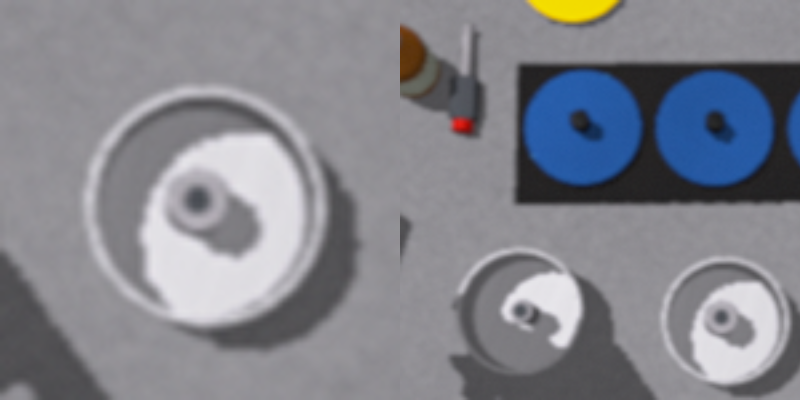

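The middle tin holds the thick one: its top at crop (198,199) is about 65 px across, which is about 34 mm. I'll grasp that plug.

Run:
```python
from h import *
r=vision.read_camera("top"); x,y=ray(r,[340.2,238.4],.064)[0,:2]; print(x,y)
bot.reach([x,y,.17],Q); hand.move_gripper(.06,60)
bot.servo_line([x,y,.09],velocity=.15); bot.servo_line([x,y,.042],velocity=.08); st("in tin")
hand.move_gripper(0,60); st("gripped"); w=get_obs()["gripper_width"]
if abs(w-.034)>.004: print("STOP")
else:
    bot.servo_line([x,y,.06],velocity=.06); bot.servo_line([x,y,.20],velocity=.15); st("lifted")
    px,py=.4836,.4114
    bot.servo_line([px,py,.20],velocity=.2); bot.servo_line([px,py,.115],velocity=.1); st("above")
    bot.servo_line([px,py,.101],velocity=.03); st("near")
```

```text
0.45598421898556 -0.06131836092137196
in tin 29.27 [ 0.4577 -0.0614  0.0435] w 0.0602 F [-6.7  3.1 27.6]
gripped 29.62 [ 0.4599 -0.0619  0.0445] w 0.0326 F [-0.1  0.3 32.6]
lifted 31.16 [ 0.4553 -0.0612  0.1991] w 0.0329 F [-0.1  0.5 -4.8]
above 34.67 [0.484  0.4117 0.1156] w 0.0325 F [ 0.1 -0.3 -4.8]
near 35.29 [0.4835 0.4113 0.1008] w 0.0324 F [ 0.5  0.9 -4.6]
```

There was an unexpected 28 N upward force in the tin, so I'll check the plug and tin before release.

Run:
```python
from h import *
r=vision.read_camera("scene");f=r["frame"][110:260,270:510]
cv2.imwrite("pics/near.png",cv2.resize(f,(800,500),interpolation=cv2.INTER_CUBIC)[:,:,::-1])
```

```text
(no output)
```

View pics/near.png

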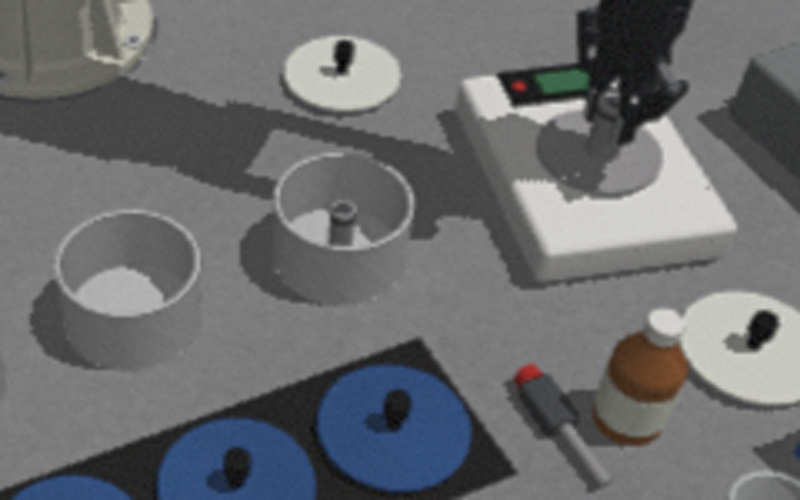

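The plug at (603,125) hangs upright over the middle of the pan and the tins are standing. I'll lower it in small steps, watching the force.

Run:
```python
from h import *
px,py=.4836,.4114; z=.101
while z>.094:
    z-=.001; bot.servo_line([px,py,z],velocity=.02); bot.dwell(.1)
    F=get_obs()["wrist_force"][2]; print(round(z,4),round(F,1),end="; ")
    if F>-1: break
st("contact"); hand.move_gripper(.06,20); bot.dwell(.2); st("open")
bot.servo_line([px,py,.22],velocity=.12); bot.reach([.3,-.35,.3],Q); st("away")
for n in ("scene","top"):
    r=vision.read_camera(n); cv2.imwrite(f"pics/end_{n}.png",r["frame"][:,:,::-1])
    c=[x for x in blobs(blue(r),400,.016,r)]
    for x in c: print(n,np.round(x[2],4),np.round(x[3],3))
a=cv2.imread("pics/end_scene.png")[110:310,180:510]; cv2.imwrite("pics/endc.png",cv2.resize(a,(792,480),interpolation=cv2.INTER_CUBIC))
```

```text
0.1 6.5; contact 35.69 [0.4836 0.4115 0.1007] w 0.0324 F [-3.4 -2.7  6.5]
open 36.27 [0.4836 0.4114 0.1   ] w 0.0602 F [-0.1 -0.4  0.2]
away 40.2 [ 0.3005 -0.3497  0.2999] w 0.0597 F [ 0.2 -0.1 -0.6]
scene [1.2002 0.3295] [0.039 0.117]
scene [ 0.6654 -0.1985] [0.125 0.126]
scene [ 0.6652 -0.0542] [0.125 0.127]
scene [0.665  0.0902] [0.125 0.126]
scene [0.8666 0.5317] [0.184 0.438]
top [ 0.666  -0.1984] [0.129 0.13 ]
top [ 0.6656 -0.0538] [0.129 0.13 ]
top [0.6652 0.0908] [0.13 0.13]
top [1.0054 0.4313] [0.412 0.521]
```

View pics/endc.png

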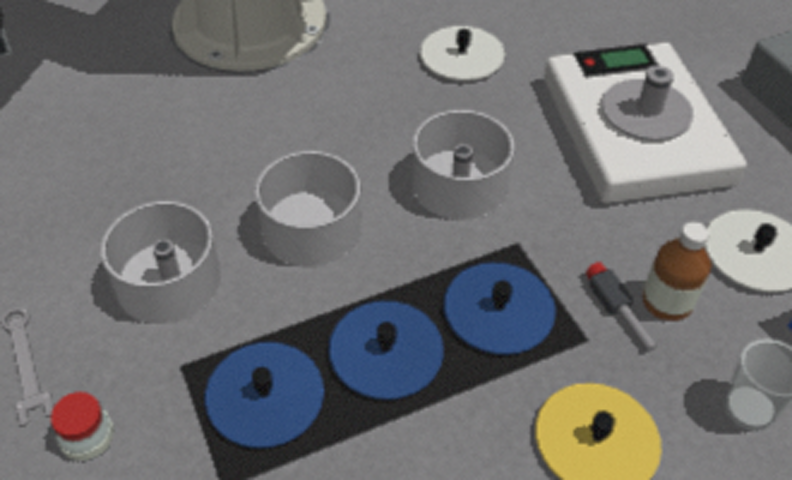

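View pics/end_top.png

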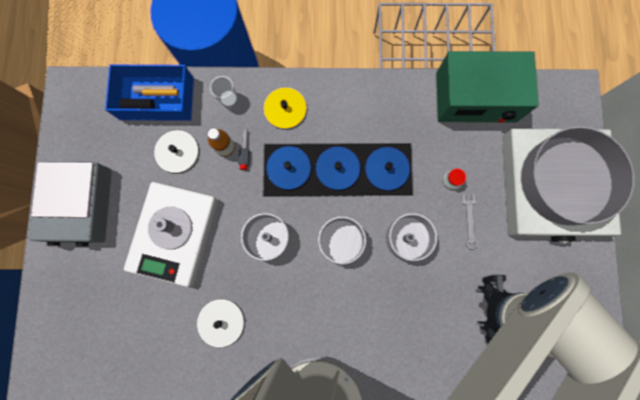

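The plug stands upright on the pan (crop foot (655,110), top (658,75)). The three lids are flat on the mat, the slim plugs are in the outer tins, and the bystanders are where they were. Handing in.

```bash
python3 -c "
from workcell import *
hand_in(); print(get_obs()['time_s'])"
```

```text
the job is handed in; nothing more can be done
the job is handed in; nothing more can be done
```

The job is handed in with the thick plug on the balance pan, placed at about 36 s. My last check before hand-in was at about 40 s; no verdict is reported.

- **Finding the plug:** I lifted all three lids. The two outer tins held slim plugs and the middle tin held the thick one. It looked about 34 mm across in the image, and the gripper read 33 mm on it.
- **Placing it:** I lowered it until the wrist force read 6.5 N upward at contact, then released it and moved the arm clear.
- **Last checks:** The final pictures show the plug upright near the middle of the pan and the slim plugs in their tins. By eye, the tins and the other things on the bench are where they were. All three lids lie flat on the mat; the two cameras put each lid within about 2 mm of its planned spot.
- **What disagreed:** When I reached into the middle tin there was an unexpected upward force of about 28 N, rising to 33 N on gripping. I did not find the cause. It was under the 40 N limit, and the tin showed no visible shift afterwards.

I viewed ten pictures in all.

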